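# Press the round flask into the sprung filling dock and hold it

### The arm

A 7-joint arm with a two-finger parallel gripper is mounted at the origin on a cart in front of the work surface, level with it; the furniture and walls round the work are solid. World frame = base frame: x ahead of the robot, y to its left, z up, the work surface at z = 0. Lengths are in m, angles in rad, forces in N, time in s.
With the tool pointing down it reaches from about 0.4 to 0.875 m from the base axis. Payload 19.3 kg.
Tool frame: the origin (TCP) lies at the very end of the fingers, on their centre line; the grasp point (between the pads) lies 19 mm behind it; z points along the fingers, y is the line along which they close (so a half turn about z gives the same grasp; the last joint's range is limited). The gripper opens to 85 mm and grips with 20 to 120 N. Pads are 22 mm wide; open, the fingers measure 114 mm over their backs; the gripper's body (76 mm by 85 mm) begins 54 mm behind the grasp point. The pads swing forward as they close: fully open they stand 13 mm farther back than shut.
Start: joints at [-1.281, 0.521, -0.036, 1.599, 0.021, 1.021, -0.113], TCP at [0.22, 0.585, 0.231] pointing down, gripper open.
Joint ranges: [-2.91, 2.91], [-0.3, 2.13], [-1.5, 1.42], [0.17, 2.43], [-1.26, 4.41], [0.16, 1.93], [-2.52, 2.52]. Speed limits (rad/s): [1.89, 1.89, 2.39, 2.39, 3.01, 3.01, 3.01].

### API

Orientations are given as [roll, pitch, yaw] about the fixed x, y, z axes, in that order (R = Rz(yaw) Ry(pitch) Rx(roll)).
In Python, from workcell import bot gives the robot as it stands.
- The arm moves only by the shell command python3 -m crank 'ROWS' [FORCE]. ROWS is a JSON object of lists of equal length, an entry for each row: "travel": the shift along the world's x, y, z in cm, a list of three; "turn": the turn, a rotation vector about the world's x, y, z in degrees, a list of three; "gripper": the closure, from 0 (fully open) to 1 (shut). A call has exactly 5 rows; each row is the pose to reach, as a shift and turn from the pose commanded when the call began; what a row does not reach only later rows make up. A row lasts 1/10 s, in which the tool goes at most 50 mm and 8.59 degrees, less where a joint would pass 70% of its speed; a pose out of reach is approached as far as the arm can. A call with a gripper value outside its range is refused whole. The fingers move at their own pace and stop on an object; FORCE is the grip in N (left out, the last holds). Time passes only in rows, so rows that repeat a pose let the fingers close, or fill a call up. It gives the time, the measured TCP pose, the force, the opening and the grip force at its end, in the units of the state.
- bot.observe(): the state, without advancing time (a new reading comes with each control period).
- bot.grab_frame(name): name is "scene" or "top" or "wrist"; returns a dict with "pixels" (400x640x3 uint8, red, green, blue), "fx", "fy", "cx", "cy" (pixels), "extrinsics" (4x4, takes a point from world to camera coordinates). Camera axes: x right, y down, z forward; pixel columns grow to the right and rows downward; lengths in m; the calibration is good to about 2 mm. A picture is of the moment at which its call begins. There is no depth.
- bot.job_done(): hands the job in; it is judged then, once.
The state is a dict: "clock": time; "qpos": joint angles; "qd": joint speeds; "joint_efforts": joint torques, N m; "position": TCP position; "tool_rot": TCP orientation; "force": force on the tool from outside, world axes, zero at the start; "moment": the same for the moment, N m; "grip_width": finger opening in m; "finger_force": force on a finger pad.
Only numpy, scipy, OpenCV 4.12 (cv2) and the standard library are available. Lean on these libraries where they do the work, as an engineer would, in place of code of your own. Each camera call takes 0.05 s, during which the arm holds its last target. There are 200 camera calls.

### The job

Pick up the round-bellied flask and set it upright in the sprung ring of the filling dock, then press it straight down, gently, until the ring has sunk level with or below the top of the fixed guard hoop round it. Finish while still holding the flask down like that, because the ring springs back up as soon as it is let go. Leave the straight-sided flask and the flux tin where they stand.

Things in the scene. Friction and masses are not known exactly. Their poses are not given: they have to be found in the camera images.
- flask: round-bellied flask, brown glass, short black stopper, 124 mm tall, 0.13 to 0.21 kg. Origin: centre of its underside, z up its axis. Foot 36 mm across; ball-shaped belly 68 mm across, its centre 34 mm above the origin; straight round neck 25 mm across from 66 to 110 mm above the origin (grip about 88 mm up); lip 29 mm across at 111 to 116 mm; stopper 18 mm across to 124 mm
- straight_flask: a straight-sided flask of the same glass and height (124 mm), body 45 mm across up to 76 mm, neck 25 mm across; it does not belong in the dock. Origin: centre of its underside. It and the round flask may stand in either one's place
- dock: filling dock, fixed to the bench: round grey base 120 mm across and 10 mm thick; on it four posts carry a fixed aluminium guard hoop, 94 mm outside, 82 mm inside, top 50 mm above the bench; inside it stands the sprung wire ring. Origin: centre of the base's underside, z up, on the axis of ring and hoop
- ring_centre (a point): centre of the sprung ring of 8 mm round steel wire (54 mm inside, 70 mm outside), mid-height of the wire: 62 mm above the bench when up (wire top at 66 mm, 16 mm above the hoop). Moves with the ring. The round flask's belly rests in it with the flask's underside 12 mm below this point, so 50 mm above the bench when the ring is up
- cradle_ring (a joint): how far the ring is pressed down, m: 0 is up, 0.016 is level with the hoop's top, 0.024 is its bottom stop. Springs push it up with about 4.8 N at 0, 10.1 N at 0.016 and 12.7 N at 0.024; the flask's weight alone does not lower it
- flux_tin: a flat round tin of flux, white with a green lid, 50 mm across and 24 mm tall. Origin: centre of its underside; leave it alone
Mind the look-alikes: they are no part of the job. What is shaped like the straight_flask but pink or yellow is not meant.

How it is judged:
On the way, in this order (a step that is already met when the one before it is completed fails the run):
1. the round flask is lifted clear of the bench (height (world z) of flask above 0.03 m and contact force between the fingers and flask above 0.5 N and contact force between flask and dock below 0.1 N), for 0.1 s.
2. the round flask sits upright in the sprung ring (horizontal distance between flask and ring_centre below 0.006 m and z of flask in the frame of ring_centre below -0.008 m and contact force between flask and dock above 0.5 N and angle between flask's own z axis and vertical below 0.14 rad), for 0.1 s.
At the end, for the whole second after the job is handed in: fingers still press the round flask (>3 N; flask on dock >5 N); ring at least 14.5 mm down and still; flask within 6 mm of the ring's axis, its underside 8 to 18 mm below the ring centre, within 8 degrees of upright; straight flask upright, it and the tin within 30 mm of their starts (value of joint cradle_ring above 0.0145 m and velocity of joint cradle_ring between -0.005 and 0.005 m/s and horizontal distance between flask and ring_centre below 0.006 m and z of flask in the frame of ring_centre between -0.018 and -0.008 m and angle between flask's own z axis and vertical below 0.14 rad and contact force between flask and dock above 5 N and contact force between the fingers and flask above 3 N and distance of each of straight_flask, flux_tin from where it was at the start of the episode below 0.03 m and angle between straight_flask's own z axis and vertical below 0.2 rad); the arm keeps its last pose, push and grip.
It fails at once if the flask is slammed or forced into the dock (over 60 N) (contact force between flask and dock above 60 N).
It fails at once if the straight-sided flask is knocked over or carried off (angle between straight_flask's own z axis and vertical above 0.6 rad or distance of straight_flask from where it was at the start of the episode above 0.06 m).
It fails at once if the flux tin is carried off or knocked away (distance of flux_tin from where it was at the start of the episode above 0.06 m).
It also fails if it takes over 38 s, if anything falls off the work surface, if the arm or the gripper's body presses on something with over 40 N, if the wrist force passes 120 N, or if a joint passes its speed limit or range.

## Working session

There is one attempt and no reset: what is moved stays moved. The work goes in short steps, Python scripts to look and compute and a shell command to move; the robot and the scene stay as the last step left them, time stands still between calls to the robot, and variables do not carry over. Pictures are saved under pics/ and viewed, at most 10 in all, crops included, and the job is handed in when it is done.

```bash
mkdir -p pics
python3 - <<'E'
from workcell import bot
import cv2,pickle
s=bot.observe(); print({k:s[k] for k in('clock','position','tool_rot','grip_width','force')})
for n in('scene','top'):
    f=bot.grab_frame(n); pickle.dump(f,open(n+'.pkl','wb'))
    cv2.imwrite(f'pics/{n}0.png',f['pixels'][:,:,::-1])
    print(n,f['fx'],f['fy'],f['cx'],f['cy'],f['extrinsics'])
E
```

```text
{'clock': 0.0, 'position': array([0.21997321, 0.58465411, 0.2307342 ]), 'tool_rot': array([-3.14046659e+00,  7.22385549e-05,  2.78177525e+00]), 'grip_width': 0.08507921526726728, 'force': array([ 0.86780971,  0.19121638, -1.41065455])}
scene 410.87077662232844 410.87077662232844 319.5008958388583 199.8001106423553 [[ 0.75129749 -0.6597744   0.01580558 -0.2350458 ]
 [-0.41091191 -0.48638538 -0.77109057  0.29843189]
 [ 0.51643342  0.57282371 -0.63652928  0.58575994]
 [ 0.          0.          0.          1.        ]]
top 456.7962164335986 456.7962164335986 319.1004401906989 197.24709955675982 [[ 0.00614979 -0.99997786 -0.002542    0.11996848]
 [-0.99676049 -0.00592611 -0.08020857  0.42464308]
 [ 0.08019173  0.00302703 -0.99677486  1.07775317]
 [ 0.          0.          0.          1.        ]]
```

View pics/scene0.png

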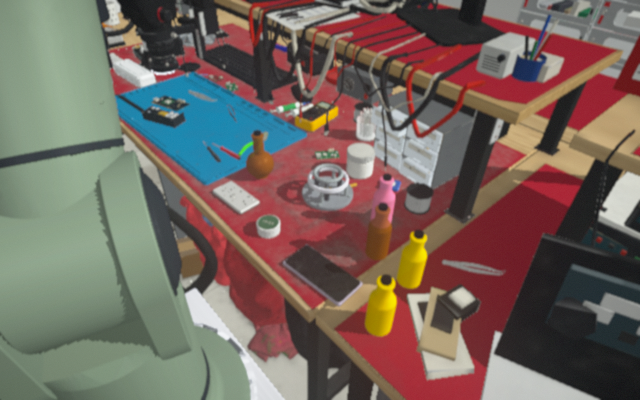

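View pics/top0.png

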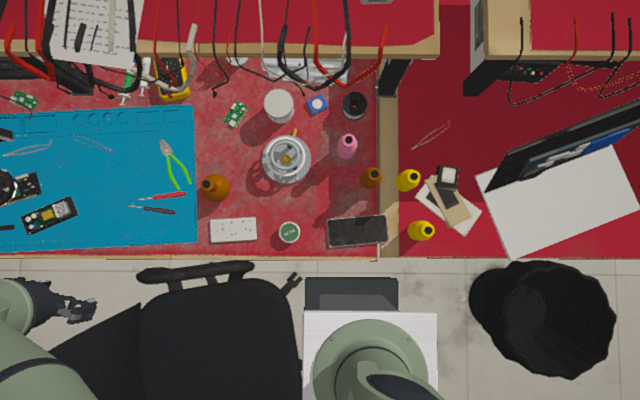

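The scene view shows the round flask at about (260,155), the dock at (328,185), the straight flask at (379,232) and the tin at (268,226). In the top view they are at (215,187), (287,160), (372,177) and (289,232). I'll enlarge both views to measure more accurately.

Run:
```python
import cv2,pickle,numpy as np
S=pickle.load(open('scene.pkl','rb'))['pixels'][:,:,::-1];T=pickle.load(open('top.pkl','rb'))['pixels'][:,:,::-1]
z=lambda I,x,y,w,h:cv2.resize(I[y:y+h,x:x+w],None,fx=5,fy=5,interpolation=cv2.INTER_CUBIC)
a=np.hstack([z(S,230,125,60,60),z(S,295,155,70,60)])
b=np.hstack([z(T,190,160,60,60),z(T,255,125,70,60)])
cv2.imwrite('pics/zoom.png',np.vstack([a,b]))
```

```text
(no output)
```

View pics/zoom.png

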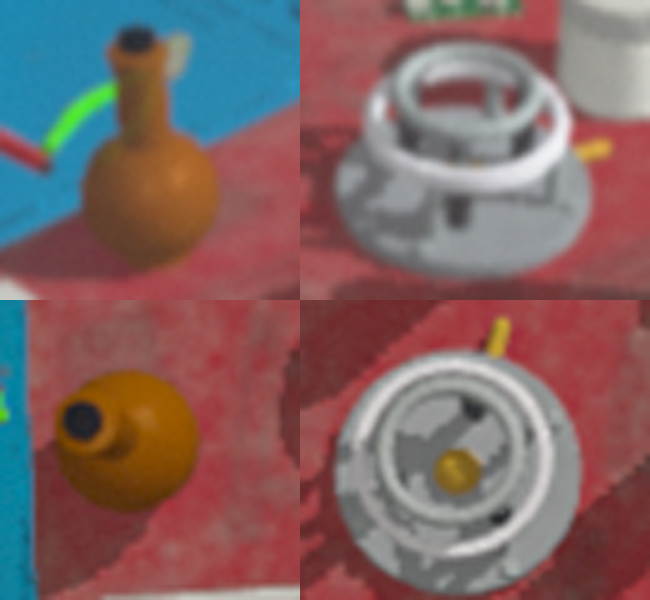

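Zoomed in, the ring centre is at about top (285.0,154.4) and scene (328.5,172.6). The belly centre is at top (215.1,187.8) and scene (259.6,164.0). The stopper is at top (206.0,183.8) and scene (256.8,132.2).

```bash
cat > h.py <<'E'
import numpy as np,pickle
from scipy.optimize import least_squares
def proj(f,p):
    c=f['extrinsics'][:3,:3]@p+f['extrinsics'][:3,3]; return np.array([f['fx']*c[0]/c[2]+f['cx'],f['fy']*c[1]/c[2]+f['cy']])
def fit(obs):  # obs: (frame,u,v,z)
    r=least_squares(lambda q:np.concatenate([proj(f,np.array([q[0],q[1],z]))-[u,v] for f,u,v,z in obs]),[.5,.2])
    return r.x.round(4),r.fun.round(1)
E
python3 - <<'E'
from h import *
S,T=[pickle.load(open(n+'.pkl','rb')) for n in('scene','top')]
fl=[(T,215.1,187.8,.034),(T,206,183.8,.124)];fs=[(S,259.6,164,.034),(S,256.8,132.2,.124)]
dk=[(T,285,154.4,.062),(T,285.4,156,.048),(T,286.1,159.2,.008)];ds=[(S,328.5,172.6,.062)]
for o in(fl,fs,fl+fs,dk,ds,dk+ds,[(T,372,177,.124)],[(T,289,231,.024)],[(T,347,146,.12)],[(T,279,106,.05)]):print(fit(o))
E
```

```text
(array([0.4433, 0.3681]), array([ 0.2,  0.1, -0.2, -0.1]))
(array([0.4397, 0.3661]), array([ 0.1,  0.3, -0.1, -0.3]))
(array([0.4421, 0.368 ]), array([ 0.3,  0.6, -0.1,  0.5,  0.5, -0.4,  0.3, -1. ]))
(array([0.5182, 0.2025]), array([-0.2,  0.5, -0.2, -0.1,  0.4, -0.5]))
(array([0.5181, 0.2043]), array([-0.,  0.]))
(array([0.5181, 0.2028]), array([-0.4,  0.6, -0.3,  0. ,  0.3, -0.4,  0.4,  0.3]))
(array([0.4601, 0.0077]), array([0., 0.]))
(array([0.3427, 0.1933]), array([0., 0.]))
(array([0.5286, 0.0618]), array([ 0., -0.]))
(array([0.6371, 0.2185]), array([0., 0.]))
```

```bash
python3 -m crank '{"travel":[[2,-2,0],[5,-5,0],[8,-8,0],[11,-11,0],[13.5,-13.5,0]],"turn":[[0,0,0],[0,0,0],[0,0,0],[0,0,0],[0,0,0]],"gripper":[0,0,0,0,0]}' 30
```

```text
clock: 0.6
position: [0.3565, 0.448, 0.2311]
tool_rot: [-3.141, 0.0, 2.781]
force: [-0.5, 0.6, 0.4]
grip_width: 0.0856
finger_force: 0.0
```

```bash
python3 -m crank '{"travel":[[3,-3,0],[6,-6,0],[8,-8,0],[8.7,-8.2,0],[8.7,-8.2,0]],"turn":[[0,0,0],[0,0,0],[0,0,0],[0,0,0],[0,0,0]],"gripper":[0,0,0,0,0]}'
python3 - <<'E'
from workcell import bot
import cv2,pickle
print(bot.observe()['qpos'])
f=bot.grab_frame('wrist');pickle.dump(f,open('wrist.pkl','wb'))
cv2.imwrite('pics/w1.png',f['pixels'][:,:,::-1]);print(f['extrinsics'])
E
```

```text
clock: 1.1
position: [0.4427, 0.3675, 0.2311]
tool_rot: [-3.141, -0.0, 2.78]
force: [0.2, 0.8, 0.1]
grip_width: 0.0853
finger_force: 0.0
[-0.80879165  0.44276499  0.01789467  1.73604904 -0.00925551  0.96319047
  0.42195305]
[[ 3.54106421e-01  9.35205032e-01  4.36941856e-04 -5.00771504e-01]
 [ 8.84862403e-01 -3.35195818e-01  3.23515519e-01 -3.10579335e-01]
 [ 3.02699803e-01 -1.14172289e-01 -9.46222763e-01  2.88138765e-01]
 [ 0.00000000e+00  0.00000000e+00  0.00000000e+00  1.00000000e+00]]
```

View pics/w1.png

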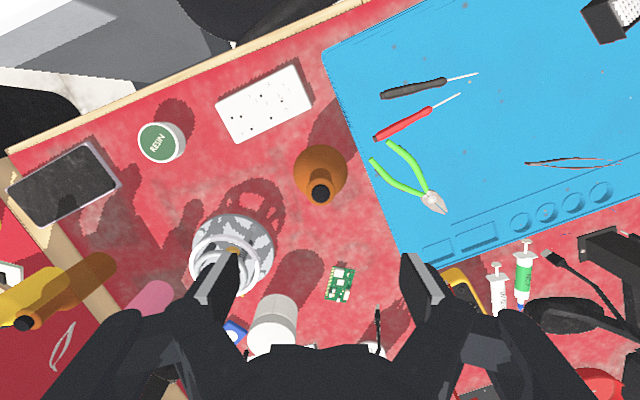

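The wrist view shows the round flask between the fingers' paths, with the belly centre at about (320,172) and the stopper top at about (320,193). The dock ring is at about (231,262), partly hidden by a finger.

Run:
```python
from h import *
W=pickle.load(open('wrist.pkl','rb'))
print(fit([(W,320,172,.034),(W,320,193,.124)]),fit([(W,320,193,.124)]),fit([(W,320,172,.034)]))
print(proj(W,np.array([.518,.203,.062])),proj(W,np.array([.518,.203,.01])))
```

```text
(array([0.4419, 0.3693]), array([-0.2, -1. ,  0.1,  0.7])) (array([0.4411, 0.3694]), array([0., 0.])) (array([0.4431, 0.3691]), array([ 0., -0.]))
[220.18192382 274.56006691] [231.95258163 253.85461264]
```

```bash
python3 -m crank '{"travel":[[-0.1,0.1,-4],[-0.1,0.1,-8],[-0.1,0.1,-12],[-0.1,0.1,-15],[-0.1,0.1,-16]],"turn":[[0,0,0],[0,0,0],[0,0,0],[0,0,0],[0,0,0]],"gripper":[0,0,0,0,0]}'
python3 -m crank '{"travel":[[0,0,0],[0,0,0],[0,0,0],[0,0,0],[0,0,0]],"turn":[[0,0,0],[0,0,0],[0,0,0],[0,0,0],[0,0,0]],"gripper":[0.5,1,1,1,1]}' 40
python3 -m crank '{"travel":[[0,0,0],[0,0,0],[0,0,0],[0,0,0],[0,0,0]],"turn":[[0,0,0],[0,0,0],[0,0,0],[0,0,0],[0,0,0]],"gripper":[1,1,1,1,1]}'
```

```text
clock: 1.65
position: [0.4386, 0.3693, 0.0685]
tool_rot: [-3.138, -0.002, 2.784]
force: [-1.3, 0.3, 0.5]
grip_width: 0.0853
finger_force: 0.0
clock: 2.15
position: [0.4415, 0.3693, 0.0725]
tool_rot: [3.14, 0.001, 2.782]
force: [-1.6, -0.5, 9.2]
grip_width: 0.0245
finger_force: 38.6
clock: 2.65
position: [0.4415, 0.3694, 0.0725]
tool_rot: [3.14, 0.001, 2.782]
force: [-1.7, -1.5, 10.0]
grip_width: 0.0244
finger_force: 38.6
```

```bash
python3 -m crank '{"travel":[[0,0,1],[0,0,3],[0,0,6],[0,0,9],[0,0,11]],"turn":[[0,0,0],[0,0,0],[0,0,0],[0,0,0],[0,0,0]],"gripper":[1,1,1,1,1]}'
python3 -m crank '{"travel":[[0,0,0],[0,0,0],[0,0,0],[0,0,0],[0,0,0]],"turn":[[0,0,0],[0,0,0],[0,0,0],[0,0,0],[0,0,0]],"gripper":[1,1,1,1,1]}'
```

```text
clock: 3.15
position: [0.4414, 0.3692, 0.1842]
tool_rot: [3.139, 0.001, 2.782]
force: [0.7, 0.1, -2.0]
grip_width: 0.0241
finger_force: 39.4
clock: 3.65
position: [0.4408, 0.3687, 0.1806]
tool_rot: [-3.14, -0.001, 2.782]
force: [-0.4, -0.2, -1.5]
grip_width: 0.0245
finger_force: 39.5
```

```bash
python3 -m crank '{"travel":[[0.7,-1.5,0],[2,-4.5,0],[3.5,-7.5,0],[4.9,-10.5,0],[6,-13,0]],"turn":[[0,0,0],[0,0,0],[0,0,0],[0,0,0],[0,0,0]],"gripper":[1,1,1,1,1]}'
python3 -m crank '{"travel":[[0.7,-1.5,0],[1.4,-3,0],[1.7,-3.6,0],[1.7,-3.6,0],[1.7,-3.6,0]],"turn":[[0,0,0],[0,0,0],[0,0,0],[0,0,0],[0,0,0]],"gripper":[1,1,1,1,1]}'
python3 -m crank '{"travel":[[0,0,-1],[0,0,-2],[0,0,-2.5],[0,0,-2.5],[0,0,-2.5]],"turn":[[0,0,0],[0,0,0],[0,0,0],[0,0,0],[0,0,0]],"gripper":[1,1,1,1,1]}'
python3 - <<'E'
from workcell import bot
import cv2,pickle,numpy as np
F={n:bot.grab_frame(n) for n in('scene','top','wrist')};pickle.dump(F,open('F.pkl','wb'))
z=lambda I,x,y,w,h,k:cv2.resize(I[y:y+h,x:x+w,::-1],None,fx=k,fy=k,interpolation=cv2.INTER_CUBIC)
cv2.imwrite('pics/d1.png',np.hstack([z(F['scene']['pixels'],288,120,80,100,5),z(F['top']['pixels'],245,110,80,100,5)]))
cv2.imwrite('pics/d1w.png',F['wrist']['pixels'][:,:,::-1])
E
```

```text
clock: 4.15
position: [0.5019, 0.2364, 0.1811]
tool_rot: [-3.141, 0.0, 2.78]
force: [-0.5, 0.7, -1.7]
grip_width: 0.0248
finger_force: 39.5
clock: 4.65
position: [0.5178, 0.2035, 0.1812]
tool_rot: [3.142, -0.0, 2.782]
force: [-0.1, -0.7, -2.0]
grip_width: 0.0242
finger_force: 39.5
clock: 5.15
position: [0.518, 0.2031, 0.1562]
tool_rot: [-3.141, -0.0, 2.782]
force: [0.9, 0.5, -1.4]
grip_width: 0.0244
finger_force: 39.5
```

View pics/d1.png

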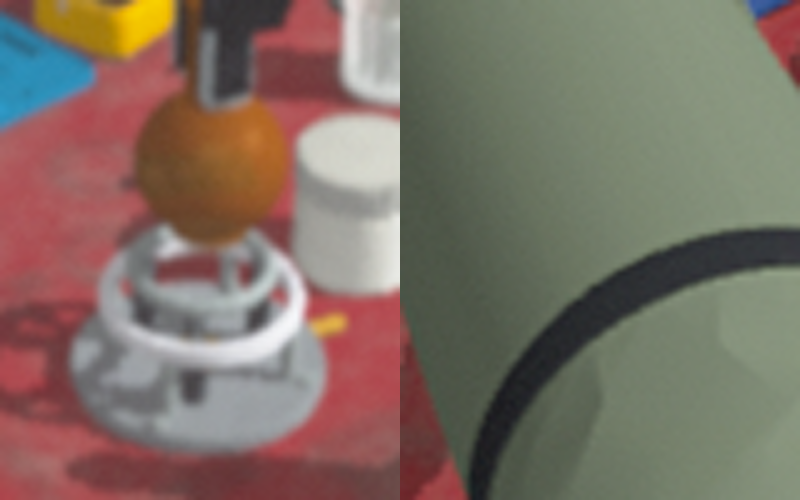

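View pics/d1w.png

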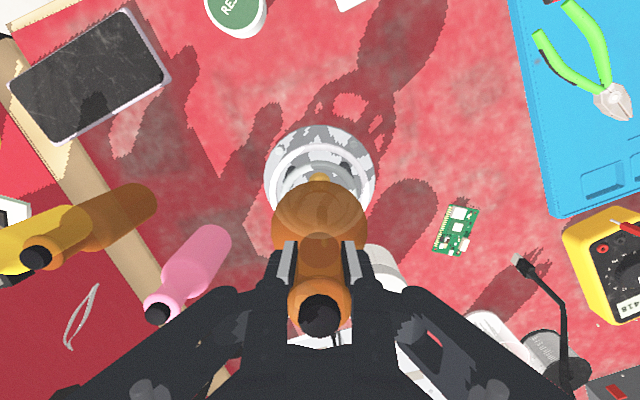

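The scene view shows the flask hanging just above the ring, with the belly centre at about (330,153) and the ring centre x at about 328.6. In the wrist view the belly spans columns 271 to 368, the dock base spans 264 to 376 with its top edge at row about 120, and the stopper is at (322,313).

```bash
python3 - <<'E'
from h import *
from workcell import bot
F=pickle.load(open('F.pkl','rb'));S,W=F['scene'],F['wrist']
c=np.array([.518,.203])
for x,y in [(.518,.203),(.516,.203),(.518,.205)]:
    t=np.linspace(0,6.283,720)
    P=lambda r,z:np.array([proj(W,np.array([x+r*np.cos(a),y+r*np.sin(a),z])) for a in t])
    for r,z in((.06,.01),(.047,.05),(.035,.062)):
        p=P(r,z);print((x,y),r,p[:,0].min().round(1),p[:,0].max().round(1),p[:,1].min().round(1))
    print('flask scene belly',proj(S,np.array([x,y,.1175])),'wrist belly/stop',proj(W,np.array([x,y,.1175])),proj(W,np.array([x,y,.2075])),'ring scene',proj(S,np.array([x,y,.062])))
E
python3 - <<'E'
import cv2,pickle
I=pickle.load(open('F.pkl','rb'))['wrist']['pixels'][110:240,250:390,::-1]
cv2.imwrite('pics/d1z.png',cv2.resize(I,None,fx=4.6,fy=4.6,interpolation=cv2.INTER_CUBIC))
E
```

```text
(0.518, 0.203) 0.06 262.1 374.8 125.5
(0.518, 0.203) 0.047 267.9 368.9 144.4
(0.518, 0.203) 0.035 279.2 357.7 160.7
flask scene belly [329.62580167 152.15412028] wrist belly/stop [318.39281234 225.53229631] [318.19477713 319.18495548] ring scene [328.85372001 172.86891287]
(0.516, 0.203) 0.06 261.3 374.3 123.5
(0.516, 0.203) 0.047 267.1 368.3 142.3
(0.516, 0.203) 0.035 278.3 357.0 158.5
flask scene belly [328.94672154 152.47687015] wrist belly/stop [317.38843438 223.10100892] [316.43016964 315.42032616] ring scene [328.19960352 173.20241956]
(0.518, 0.205) 0.06 263.8 376.6 124.7
(0.518, 0.205) 0.047 269.9 371.0 143.6
(0.518, 0.205) 0.035 281.2 359.9 159.9
flask scene belly [329.00769923 151.76892767] wrist belly/stop [321.04885578 224.61696183] [322.85125359 317.76782287] ring scene [328.26001574 172.47284869]
```

View pics/d1z.png

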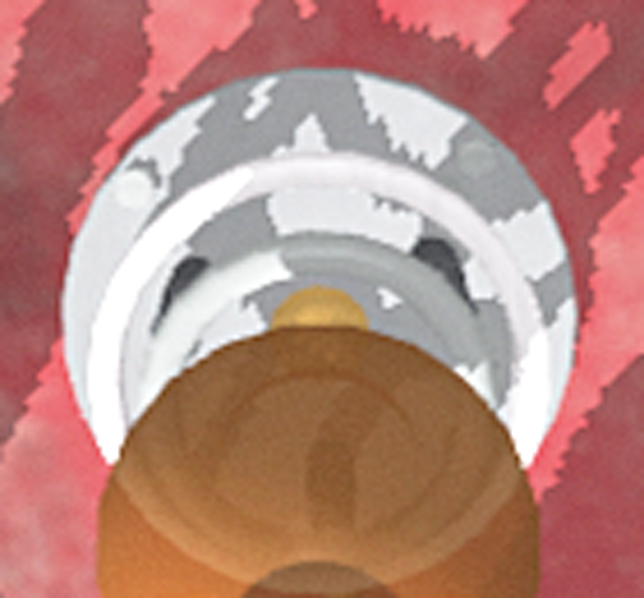

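The wrist view puts the dock axis at about (0.518, 0.204), and the flask axis lies within about 1–2 mm of it. I'll lower the flask slowly.

```bash
python3 -m crank '{"travel":[[0,0.05,-0.6],[0,0.05,-1.2],[0,0.05,-1.8],[0,0.05,-2.3],[0,0.05,-2.6]],"turn":[[0,0,0],[0,0,0],[0,0,0],[0,0,0],[0,0,0]],"gripper":[1,1,1,1,1]}' 50
python3 -m crank '{"travel":[[0,0,-0.2],[0,0,-0.4],[0,0,-0.6],[0,0,-0.7],[0,0,-0.8]],"turn":[[0,0,0],[0,0,0],[0,0,0],[0,0,0],[0,0,0]],"gripper":[1,1,1,1,1]}'
python3 -m crank '{"travel":[[0,0,-0.1],[0,0,-0.1],[0,0,-0.1],[0,0,-0.1],[0,0,-0.1]],"turn":[[0,0,0],[0,0,0],[0,0,0],[0,0,0],[0,0,0]],"gripper":[1,1,1,1,1]}'
```

```text
clock: 5.8
position: [0.5178, 0.2034, 0.1296]
tool_rot: [-3.141, -0.001, 2.782]
force: [-0.8, -0.2, -1.4]
grip_width: 0.0244
finger_force: 49.0
clock: 6.3
position: [0.5181, 0.2035, 0.1225]
tool_rot: [3.141, 0.0, 2.782]
force: [-2.4, 0.3, 4.6]
grip_width: 0.0244
finger_force: 49.2
clock: 6.8
position: [0.5181, 0.2035, 0.1214]
tool_rot: [3.141, 0.0, 2.782]
force: [-2.5, 0.6, 5.0]
grip_width: 0.0243
finger_force: 49.2
```

```bash
python3 -m crank '{"travel":[[-0.1,0,-0.2],[-0.1,0,-0.4],[-0.1,0,-0.6],[-0.1,0,-0.8],[-0.1,0,-1]],"turn":[[0,0,0],[0,0,0],[0,0,0],[0,0,0],[0,0,0]],"gripper":[1,1,1,1,1]}'
python3 -m crank '{"travel":[[0,0,-0.2],[0,0,-0.4],[0,0,-0.6],[0,0,-0.8],[0,0,-0.9]],"turn":[[0,0,0],[0,0,0],[0,0,0],[0,0,0],[0,0,0]],"gripper":[1,1,1,1,1]}'
python3 -m crank '{"travel":[[0,0,0],[0,0,0],[0,0,0],[0,0,0],[0,0,0]],"turn":[[0,0,0],[0,0,0],[0,0,0],[0,0,0],[0,0,0]],"gripper":[1,1,1,1,1]}'
```

```text
clock: 7.3
position: [0.5171, 0.2037, 0.1114]
tool_rot: [3.141, 0.0, 2.782]
force: [-3.2, 0.7, 7.6]
grip_width: 0.024
finger_force: 49.3
clock: 7.8
position: [0.517, 0.2037, 0.1024]
tool_rot: [3.141, -0.0, 2.782]
force: [-3.8, 1.0, 10.2]
grip_width: 0.0246
finger_force: 49.6
clock: 8.3
position: [0.5171, 0.2037, 0.1026]
tool_rot: [3.141, 0.0, 2.782]
force: [-3.2, 0.3, 10.8]
grip_width: 0.0243
finger_force: 49.7
```

Run:
```python
from workcell import bot
import cv2,pickle,numpy as np
F={n:bot.grab_frame(n) for n in('scene','wrist')};pickle.dump(F,open('G.pkl','wb'))
z=lambda I,x,y,w,h,k:cv2.resize(I[y:y+h,x:x+w,::-1],None,fx=k,fy=k,interpolation=cv2.INTER_CUBIC)
cv2.imwrite('pics/e1.png',np.hstack([z(F['scene']['pixels'],288,120,80,100,4.8),z(F['wrist']['pixels'],250,110,140,175,480/175)]))
```

```text
(no output)
```

View pics/e1.png

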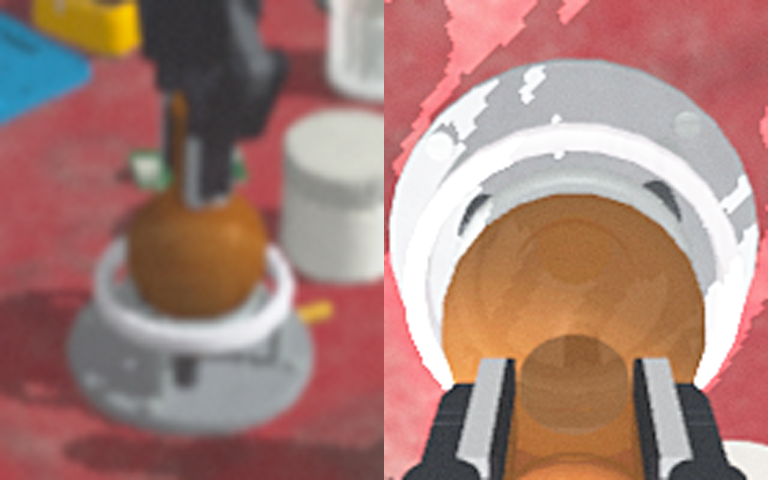

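The ring is now down inside the hoop. The flask is upright and centred, with its belly at scene (329,172), which means the ring is about 19–20 mm down. I'm handing in.

```bash
python3 -c "
from workcell import bot
print(bot.job_done())"
```

```text
the job is handed in; nothing more can be done
None
```

I handed the job in with the arm still holding the round flask upright in the ring, pressed about 19–20 mm down, below the top of the guard hoop; the hand-in returned no verdict.

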